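Flip the soap box open to air the bar

ROBOT

A 6-joint arm with a two-finger parallel gripper is mounted at the origin on the work surface. World frame = base frame: x ahead of the robot, y to its left, z up, the work surface at z = 0. Lengths are in m, angles in rad, forces in N, time in s.
With the tool pointing down it reaches from about 0.25 to 0.725 m from the base axis. Payload 4 kg.
Tool frame: the origin (TCP) lies on the centre line of the jaws, within the pads' length; the fingertips stand 25 mm ahead of it and the grasp point (between the pads) lies 6 mm ahead of it; z points along the fingers, x is the direction in which the jaws open and shut, and the axes are right-handed (so a half turn about z gives the same grasp; the last joint's range is limited). The gripper opens to 85 mm and grips with 20 to 120 N. Pads are 22 mm wide; open, the fingers measure 114 mm over their backs; the gripper's body (76 mm by 85 mm) begins 54 mm behind the grasp point. The pads swing forward as they close: fully open they stand 13 mm farther back than shut.
Start: joints at [-1.107, 0.241, 0.005, 1.335, 0, 1.571], TCP at [0.224, -0.447, 0.224] pointing down, gripper open.
Joint ranges: [-2.72, 2.72], [-1.05, 1.87], [-1.09, 1.28], [-1.99, 2.15], [-1.42, 1.44], [-3.14, 3.14]. Speed limits (rad/s): [2.79, 2.79, 3.14, 3.14, 3.14, 3.14].

INTERFACE

Orientations are given as a unit quaternion [x, y, z, w].
In Python, from workcell import bot, imaging, order gives the robot as it stands.
- The arm moves only by the tool carry_out, never from a script. Its argument "moves" is a list of rows, each a list of 5 numbers: the shift along the tool's x, y, z scaled (see below), then the turn about the tool's z scaled (see below), then the opening, from -1 (shut) to 1 (fully open). In form: [[tx, ty, tz, roll, hand], ...]. A call has 1 to 20 rows; each row is the pose to reach, as a shift and turn from the pose commanded when the call began, along the tool's axes at that moment; what a row does not reach only later rows make up. The controller multiplies each number of a shift by 0.1 m and each number of a turn by 90 degrees. A row lasts 1/10 s, in which the tool goes at most 50 mm and 8.59 degrees, less where a joint would pass 70% of its speed; a pose out of reach is approached as far as the arm can. A call with a number of a shift or a turn outside -1 to 1 is refused whole. A call with a gripper value outside its range is refused whole. The fingers move at their own pace and stop on an object; the grip force is fixed at half the most. Time passes only in rows, so rows that repeat a pose let the fingers close. It gives the time, the measured TCP pose, the force and the opening at its end, in the units of the state.
- bot.get_obs(): the state, without advancing time (a new reading comes with each control period).
- imaging.camera(name): name is "scene" or "side" or "wrist"; returns the picture (400x640x3 uint8, red, green, blue); there is no depth.
- imaging.camera_model(name): a dict with "fovy" (degrees; the focal length in pixels is half the picture's height over the tangent of half this angle, whatever the lens; pixels are square), "cx", "cy" (the principal point, pixels), "dist" ([k1, k2, p1, p2, k3] as OpenCV has them; the pictures are not rectified), "eye" and "rotation" of the camera in the world. Camera axes: x right, y up, looking along -z (the intrinsics and any distortion apply to the point x, -y, -z); pixel columns grow to the right and rows downward; lengths in m; the calibration is good to about 2 mm. A picture is of the moment at which its call begins: read the wrist's pose just before it. camera_model takes no time and is no camera call; for the wrist camera it gives the pose at the moment of the call.
- order.job_done(): hands the job in, once; it reports no verdict.
The state is a dict: "clock": time; "joint_pos": joint angles; "joint_vel": joint speeds; "tau": joint torques, N m; "eef_pos": TCP position; "tool_rot": TCP orientation; "ft_force": force on the tool from outside, world axes, zero at the start; "ft_torque": the same for the moment, N m; "grip_width": finger opening in m.
Only numpy, scipy, OpenCV 4.12 (cv2) and the standard library are available. Lean on these libraries where they do the work, as an engineer would, in place of code of your own. Each camera call takes 0.05 s, during which the arm holds its last target.

TASK

Open the soap box that stands in the upper tray of the caddy so that the bar can dry: with a fingertip under the lip at its front, push the lid up and over, past its balance point, until it leans back on its stop and stays open by itself. Only push, gently: do not pinch the lid, and do not pick up, tip or shove the box along. Leave the deodorant stick, the comb and the tweezers undisturbed.

Things in the scene. Friction and masses are not known exactly. Their poses are not given: they have to be found in the camera images.
- soapbox: Plastic travel soap box, shut, standing loose in the upper tray of the caddy (0.2 kg with the bar of soap). Oblong, 78 mm front to back (its own x), 108 mm wide (its own y), 48 mm high shut. Origin: centre of its underside, on the tray floor; z up; its own -x is the front, where the lip is, and its own +x is the back, where the hinge is. Base 34 mm high, lid 14 mm high.
- soap_lid (a joint): Angle of the soap box's lid: 0 shut, grows as it opens, 1.95 rad (112 degrees) at its stop, leaning back. Shut it only rests by its own weight (30 g, no catch); the hinge is nearly free. The lid balances at about 1.33 rad (76 degrees): below that it falls shut when let go, above it falls open and stays.
- lip (a point): Middle of the outer lower edge of the thumb lip on the lid; it turns with the lid (its axes are the lid's). The lip is a flat tongue 3 mm thick and 54 mm wide that stands out 13 mm from the front face of the box; shut, its underside is 35 mm above the tray floor with free space below it, and this point lies 52 mm in front of the box's origin.
- hinge (a point): Middle of the lid's hinge line, which runs along the box's own y at the back edge, 39 mm behind the box's origin and 34 mm above the tray floor. The lip's outer edge is 91 mm from it.
- caddy: Two-tier plastic caddy, firm on the shelf: two trays 190 mm deep (its x) by 400 mm wide (its y). Origin: centre of its underside, on the shelf, 60 to 80 mm above the work surface. Upper tray: floor 118 mm above the origin, front wall (-x) 8 mm high, back and side walls 26 mm. Soap box, deodorant and comb are in it side by side in any order, about 124 mm apart, near its middle line.
- deodorant_mid (a point): Centre of the deodorant stick, an upright cylinder 45 mm across and 102 mm tall, standing loose in the upper tray; z up. Bystander.
- comb: Wide-tooth comb lying flat and loose in the upper tray, 130 mm long (its own x, which runs front to back in the tray), 46 mm wide, 6 mm thick; origin at the middle of its underside. Bystander.
- tweezers: Steel tweezers, 94 mm long (its own x), 7 mm high, lying loose near the front of the lower tray; origin at the middle of the underside. Bystander.
Mind the look-alikes: they are no part of the job. Of the things like the soapbox, leave any that is blue or pink; of the rest the larger one is meant.

How it is judged:
At the end, for the whole second after the job is handed in: The lid stands open on its own at more than 1.8 rad, at rest against its stop; the box stands flat in the tray within 20 mm of where it was; deodorant, comb and tweezers are within 15 mm of where they were (value of joint soap_lid above 1.8 rad and velocity of joint soap_lid between -0.1 and 0.1 rad/s and distance of soapbox from where it was at the start of the episode below 0.02 m and angle between soapbox's own z axis and vertical below 0.06 rad and linear speed of soapbox below 0.02 m/s and distance of each of deodorant_mid, comb, tweezers from where it was at the start of the episode below 0.015 m); the robot touches nothing.
It fails at once if the soap box is lifted, tipped or shoved more than 20 mm (z of soapbox in the frame of caddy above 0.128 m or angle between soapbox's own z axis and vertical above 0.2 rad or distance of soapbox from where it was at the start of the episode above 0.02 m).
It fails at once if the lid or box is pinched or pressed hard (over 20 N) (contact force between the fingers and soapbox above 20 N).
It fails at once if the deodorant is tipped, lifted or moved (angle between deodorant_mid's own z axis and vertical above 0.3 rad or distance of deodorant_mid from where it was at the start of the episode above 0.015 m).
It fails at once if the comb or the tweezers are moved or lifted (distance of any of comb, tweezers from where it was at the start of the episode above 0.015 m).
It also fails if it takes over 38 s, if anything falls off the work surface, if the arm or the gripper's body presses on something with over 40 N, if the wrist force passes 120 N, or if a joint passes its speed limit or range.

## Working session

There is one attempt and no reset: what is moved stays moved. The work goes in short steps, Python scripts to look and compute and a tool call to move; the robot and the scene stay as the last step left them, time stands still between calls to the robot, and variables do not carry over. Pictures are saved under pics/ and viewed, and the job is handed in when it is done.

Besides the shell and the picture viewer there is one more tool, called after "Emit:" by a JSON object that holds its "api" and its "payload". carry_out: Moves the arm, as the interface text tells. Its arguments: {"type":"object","properties":{"moves":{"type":"array","items":{"type":"array","items":{"type":"number","minimum":-1,"maximum":1}}}},"required":["moves"]}

```bash
mkdir -p pics; ls; python3 - <<'E'
from workcell import bot, imaging, order
import cv2
print(bot.get_obs())
for n in("scene","side","wrist"):
    print(n,imaging.camera_model(n))
    cv2.imwrite(f"pics/{n}0.png",imaging.camera(n)[:,:,::-1])
E
```

```text
pics
{'clock': 0.0, 'joint_pos': array([-1.10700327e+00,  2.41448082e-01,  3.71665334e-03,  1.33522447e+00,
       -2.38343882e-06,  1.57076107e+00]), 'joint_vel': array([-8.19866369e-05,  7.65261454e-04, -4.22572988e-04, -5.55839714e-04,
        4.01869785e-04,  1.72550197e-04]), 'tau': array([ 1.23341200e-03, -3.72318935e+01,  2.52407849e+01,  1.70919159e-02,
        1.73154717e-04,  2.73589983e-06]), 'eef_pos': array([ 0.22337476, -0.44658877,  0.22289258]), 'tool_rot': array([ 8.50697812e-01, -5.25653942e-01, -9.19177861e-04, -5.66612275e-04]), 'ft_force': array([ 0.42105714,  0.38773258, -0.06715797]), 'ft_torque': array([-0.02329487,  0.01328408, -0.02786264]), 'grip_width': 0.08548233610485484}
scene {'fovy': 52.02756246739277, 'cx': 326.2632447760195, 'cy': 201.4635586246918, 'dist': array([-0.0380468,  0.       ,  0.       ,  0.       ,  0.       ]), 'eye': array([ 1.28271813, -0.43462525,  0.65403812]), 'rotation': array([0.42567254, 0.23802813, 0.40386157, 0.7739776 ])}
side {'fovy': 53.06248399672034, 'cx': 319.33723221420587, 'cy': 198.2320882340368, 'dist': array([0.02960985, 0.        , 0.        , 0.        , 0.        ]), 'eye': array([ 0.27794453, -0.44621972,  0.77331831]), 'rotation': array([ 0.33421516, -0.10711767, -0.30494296,  0.88534503])}
wrist {'fovy': 62.179916942574245, 'cx': 321.7012263204394, 'cy': 200.48553194484535, 'dist': array([0.00670359, 0.        , 0.        , 0.        , 0.        ]), 'eye': array([ 0.28868726, -0.41352792,  0.37364903]), 'rotation': array([-0.12295166,  0.0772219 , -0.5199509 ,  0.84176643])}
```

View pics/scene0.png

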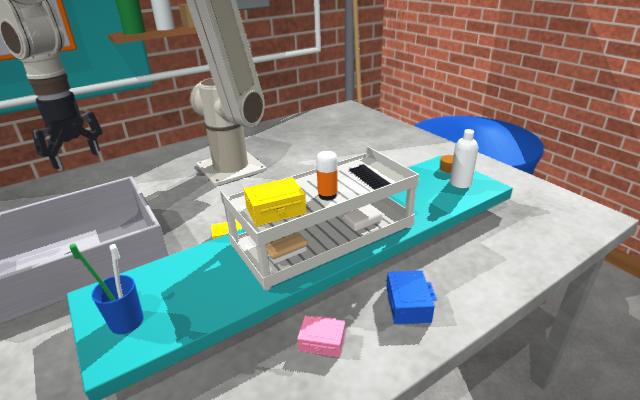

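View pics/side0.png

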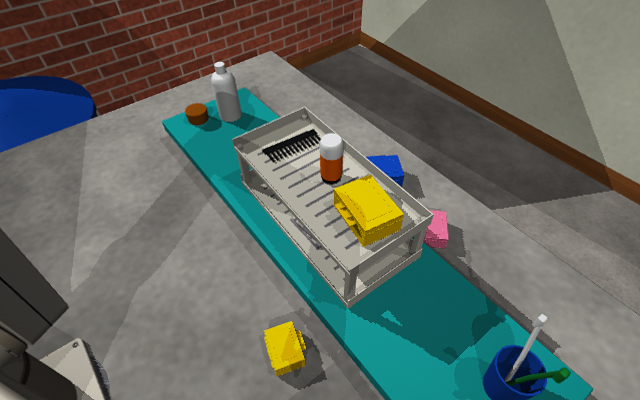

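View pics/wrist0.png

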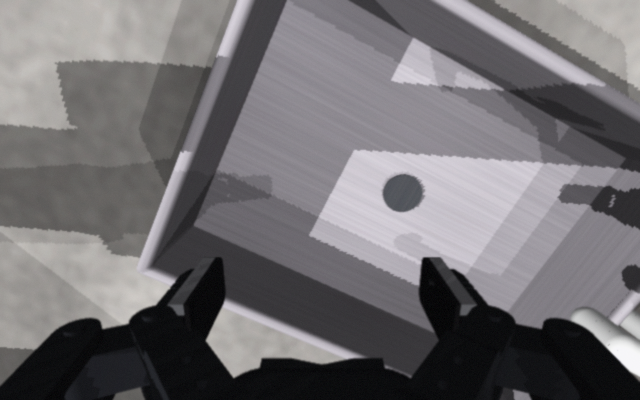

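```bash
python3 - <<'E'
import cv2
a=cv2.imread("pics/scene0.png")[140:290,200:440];b=cv2.imread("pics/side0.png")[95:310,225:445]
cv2.imwrite("pics/sc_z.png",cv2.resize(a,None,fx=3.3,fy=3.3,interpolation=cv2.INTER_CUBIC))
b=b[70:170,95:195]
cv2.imwrite("pics/si_z.png",cv2.resize(b,None,fx=6,fy=6,interpolation=cv2.INTER_CUBIC))
a=cv2.imread("pics/scene0.png")[170:230,235:315]
cv2.imwrite("pics/sc_z2.png",cv2.resize(a,None,fx=9,fy=9,interpolation=cv2.INTER_CUBIC))
E
```

```text
(no output)
```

View pics/sc_z.png

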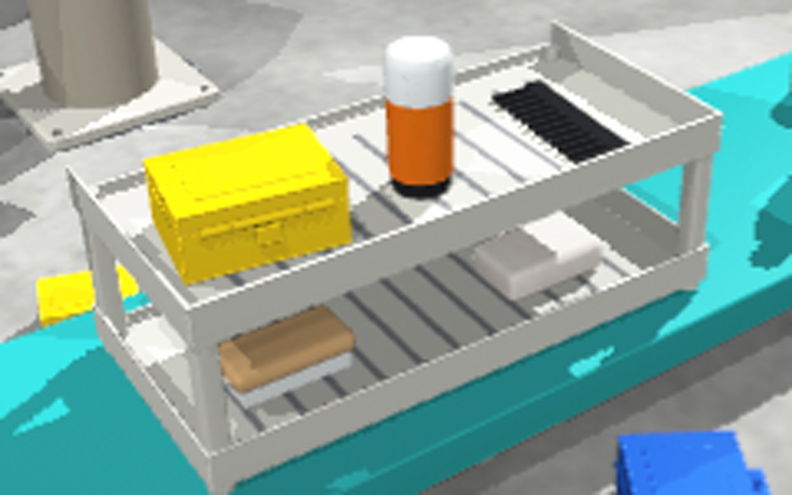

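View pics/sc_z2.png

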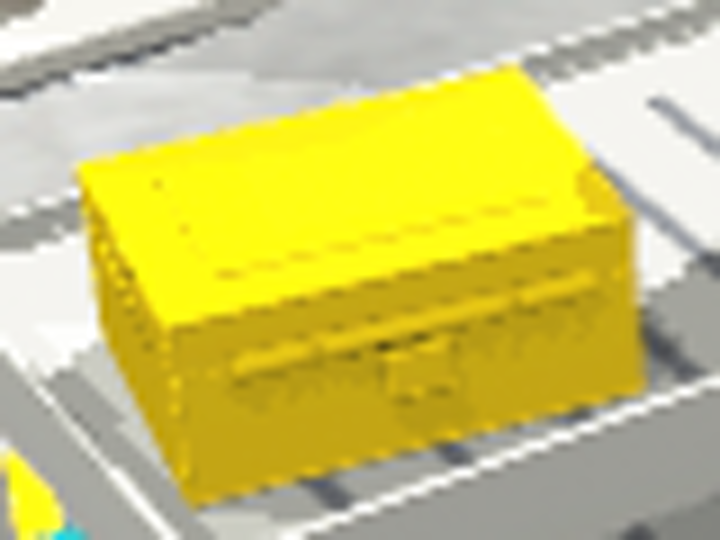

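View pics/si_z.png

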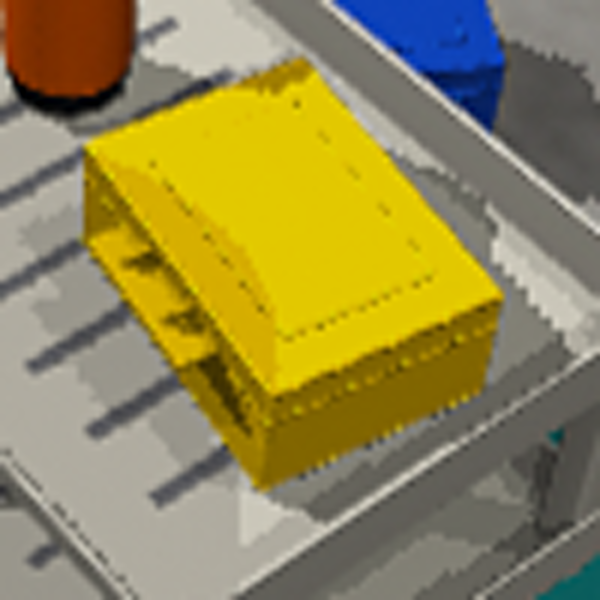

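```bash
cat > h.py <<'E'
import numpy as np, cv2
from scipy.spatial.transform import Rotation as R
from workcell import bot, imaging, order
def cam(n):
    m=imaging.camera_model(n); f=200/np.tan(np.radians(m['fovy']/2))
    K=np.array([[f,0,m['cx']],[0,f,m['cy']],[0,0,1]])
    Rm=R.from_quat(m['rotation']).as_matrix()@np.diag([1,-1,-1])
    return K,np.array(m['dist']),np.array(m['eye']),Rm
def ray(n,p,c=None):
    K,d,e,Rm=c or cam(n)
    q=cv2.undistortPoints(np.array(p,float).reshape(-1,1,2),K,d).reshape(-1,2)
    v=np.c_[q,np.ones(len(q))]@Rm.T
    return e,v/np.linalg.norm(v,axis=1)[:,None]
def tri(pa,pb,a="scene",b="side"):
    e1,v1=ray(a,pa);e2,v2=ray(b,pb);out=[]
    for x,y in zip(v1,v2):
        A=np.c_[x,-y];t=np.linalg.lstsq(A,e2-e1,rcond=None)[0]
        p,q=e1+t[0]*x,e2+t[1]*y
        out.append(np.r_[(p+q)/2,np.linalg.norm(p-q)])
    return np.array(out)
def plane(n,p,z):
    e,v=ray(n,p);return e+v*((z-e[2])/v[:,2])[:,None]
def proj(n,P):
    K,d,e,Rm=cam(n);X=(np.atleast_2d(P)-e)@Rm
    return cv2.projectPoints(X,np.zeros(3),np.zeros(3),K,d)[0].reshape(-1,2)
E
python3 - <<'E'
from h import *
np.set_printoptions(precision=4,suppress=True)
sc=(np.array([(172,325),(78,168),(520,68),(632,215)])+.5)/9-.5+[235,170]
si=(np.array([(500,297),(270,395),(85,148),(305,60)])+.5)/6-.5+[320,165]
P=tri(sc,si);print(P)   # +-,--,-+,++
d=[np.linalg.norm(P[i,:3]-P[(i+1)%4,:3]) for i in range(4)];print(d)
z=P[:,2].mean();c=P[:,:3].mean(0);print(c)
fx=(P[0,:2]+P[3,:2]-P[1,:2]-P[2,:2]);fy=(P[2,:2]+P[3,:2]-P[0,:2]-P[1,:2])
print(np.degrees(np.arctan2(fx[1],fx[0])),np.degrees(np.arctan2(-fy[0],fy[1])))
# bottom corners scene: (190,503) +x-y ; (643,390) +x+y ; side (262,488) -x-y
print(plane("scene",(np.array([(190,503),(643,390)])+.5)/9-.5+[235,170],z-.048))
print(plane("side",(np.array([(262,488),(490,398),(85,243)])+.5)/6-.5+[320,165],z-.048))
E
```

```text
[[ 0.648  -0.1872  0.2377  0.0034]
 [ 0.573  -0.1741  0.2382  0.001 ]
 [ 0.5921 -0.069   0.2375  0.0034]
 [ 0.6682 -0.0839  0.2384  0.0026]]
[np.float64(0.0762093464529377), np.float64(0.10687640667227943), np.float64(0.07756075768255224), np.float64(0.10529276731895992)]
[ 0.6203 -0.1285  0.2379]
-10.497929790441265 -10.65682646030393
[[ 0.6441 -0.1857  0.1899]
 [ 0.6646 -0.0807  0.1899]]
[[ 0.5751 -0.1738  0.1899]
 [ 0.6502 -0.1917  0.1899]
 [ 0.5935 -0.0694  0.1899]]
```

Emit:
{"api": "carry_out", "payload": {"moves": [[0,0,-0.4,0.08,-1],[0,0,-0.8,0.16,-1],[0,0,-1,0.2,-1],[0,0,-1,0.2,-1]]}}

```text
clock: 0.55
eef_pos: [0.2244, -0.4485, 0.3271]
tool_rot: [0.758, -0.652, 0.003, 0.001]
ft_force: [0.5, -0.9, -0.0]
grip_width: 0.0282
```

```bash
python3 - <<'E'
from h import *
np.set_printoptions(precision=4,suppress=True)
o=bot.get_obs();print(o['clock'],o['joint_pos'],o['eef_pos'],o['grip_width']);print(R.from_quat(o['tool_rot']).as_matrix())
E
```

```text
0.55 [-1.107   0.2202  0.2442  1.5883 -0.      1.8853] [ 0.2244 -0.4485  0.3271] 0.02818825900381964
[[ 0.1487 -0.9889  0.0029]
 [-0.9889 -0.1487 -0.0058]
 [ 0.0061 -0.002  -1.    ]]
```

Emit:
{"api": "carry_out", "payload": {"moves": [[-0.1,-0.1,-0.1,-0.09,-1],[-0.2,-0.2,-0.2,-0.18,-1],[-0.3,-0.3,-0.3,-0.27,-1],[-0.4,-0.4,-0.3,-0.36,-1],[-0.5,-0.5,-0.3,-0.45,-1],[-0.6,-0.6,-0.3,-0.54,-1],[-0.7,-0.7,-0.3,-0.63,-1],[-0.8,-0.8,-0.3,-0.72,-1],[-0.9,-0.9,-0.3,-0.81,-1],[-1,-1,-0.3,-0.9,-1]]}}

```text
clock: 1.55
eef_pos: [0.3075, -0.3325, 0.3521]
tool_rot: [1.0, -0.0, -0.001, -0.001]
ft_force: [-0.2, -0.2, -0.1]
grip_width: -0.0003
```

```bash
python3 - <<'E'
from h import *
np.set_printoptions(precision=4,suppress=True)
o=bot.get_obs();print(o['clock'],o['joint_pos'],o['eef_pos'],o['grip_width']);M=R.from_quat(o['tool_rot']).as_matrix();print(M)
print(M.T@(np.array([.5435,-.114,.36])-o['eef_pos']))
E
```

```text
1.55 [-0.8243  0.1305  0.1989  1.6421 -0.      0.7471] [ 0.3075 -0.3325  0.3521] -0.0002623799007849158
[[ 1.     -0.0006 -0.002 ]
 [-0.0006 -1.      0.0021]
 [-0.002  -0.0021 -1.    ]]
[ 0.2358 -0.2187 -0.0079]
```

Emit:
{"api": "carry_out", "payload": {"moves": [[0.1,-0.1,0,-0.088,-1],[0.2,-0.2,0,-0.176,-1],[0.3,-0.3,0,-0.264,-1],[0.4,-0.4,0,-0.352,-1],[0.5,-0.5,0,-0.44,-1],[0.6,-0.6,0,-0.528,-1],[0.7,-0.7,0,-0.616,-1],[0.8,-0.8,0,-0.704,-1],[0.9,-0.9,0,-0.792,-1],[1,-1,0,-0.882,-1],[1,-1,0,-0.882,-1]]}}

```text
clock: 2.65
eef_pos: [0.4087, -0.233, 0.3521]
tool_rot: [0.771, 0.637, -0.0, -0.001]
ft_force: [0.4, -0.6, -0.5]
grip_width: -0.0
```

```bash
python3 - <<'E'
from h import *
np.set_printoptions(precision=4,suppress=True)
o=bot.get_obs();print(o['clock'],o['joint_pos'],o['eef_pos'],o['grip_width']);M=R.from_quat(o['tool_rot']).as_matrix();print(M)
print(M.T@(np.array([.5435,-.114,.3])-o['eef_pos']))
cv2.imwrite("pics/wrist1.png",imaging.camera("wrist")[:,:,::-1])
E
```

```text
2.65 [-0.5184  0.167   0.2421  1.6489  0.0003 -0.3284] [ 0.4087 -0.233   0.3521] -4.862206481782967e-05
[[ 0.1889  0.982  -0.0024]
 [ 0.982  -0.1889  0.0017]
 [ 0.0012 -0.0027 -1.    ]]
[0.1423 0.11   0.052 ]
```

View pics/wrist1.png

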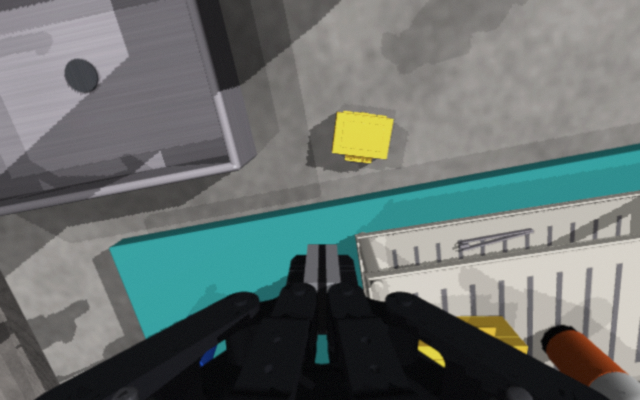

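Emit:
{"api": "carry_out", "payload": {"moves": [[0.25,0.2,0,0,-1],[0.5,0.4,0,0,-1],[0.75,0.6,0,0,-1],[1,0.8,0,0,-1],[1,0.8,0,0,-1]]}}

```text
clock: 3.2
eef_pos: [0.5077, -0.1498, 0.3521]
tool_rot: [0.772, 0.636, -0.0, -0.001]
ft_force: [-0.5, 0.1, -0.9]
grip_width: -0.0
```

```bash
python3 - <<'E'
from h import *
np.set_printoptions(precision=4,suppress=True)
o=bot.get_obs();M=R.from_quat(o['tool_rot']).as_matrix()
print(M.T@(np.array([.5435,-.114,.235])-o['eef_pos']))
E
```

```text
[0.0419 0.0286 0.1171]
```

Emit:
{"api": "carry_out", "payload": {"moves": [[0.2,0.05,0,0,-1],[0.42,0.1,0,0,-1],[0.42,0.1,0.3,0,-1],[0.42,0.1,0.6,0,-1],[0.42,0.1,0.8,0,-1],[0.42,0.1,1,0,-1],[0.42,0.1,1,0,-1]]}}

```text
clock: 3.9
eef_pos: [0.5211, -0.1127, 0.2504]
tool_rot: [0.773, 0.635, -0.002, -0.003]
ft_force: [-0.2, 0.3, 1.2]
grip_width: -0.0001
```

```bash
python3 - <<'E'
from h import *
np.set_printoptions(precision=4,suppress=True)
o=bot.get_obs();M=R.from_quat(o['tool_rot']).as_matrix();print(M)
print(M.T@(np.array([.569,-.119,.225])-o['eef_pos']))
for n in("side","scene"):
  i=imaging.camera(n)[:,:,::-1]
  x0,y0=(290,120) if n=="side" else (200,120)
  cv2.imwrite(f"pics/{n}1.png",cv2.resize(i[y0:y0+130,x0:x0+160],None,fx=4.5,fy=4.5,interpolation=cv2.INTER_CUBIC))
print(proj("side",[[.569,-.119,.225],[.569,-.119,.228]])-[290,120],np.array(proj("side",o['eef_pos']+M@np.array([0,.011,.025])))-[290,120])
E
```

```text
[[ 0.1945  0.9809 -0.0073]
 [ 0.9809 -0.1945  0.0011]
 [-0.0004 -0.0074 -1.    ]]
[0.0031 0.0484 0.0251]
[[51.0257 95.8198]
 [51.0715 94.7448]] [[ 32.7062 104.7489]]
```

View pics/side1.png

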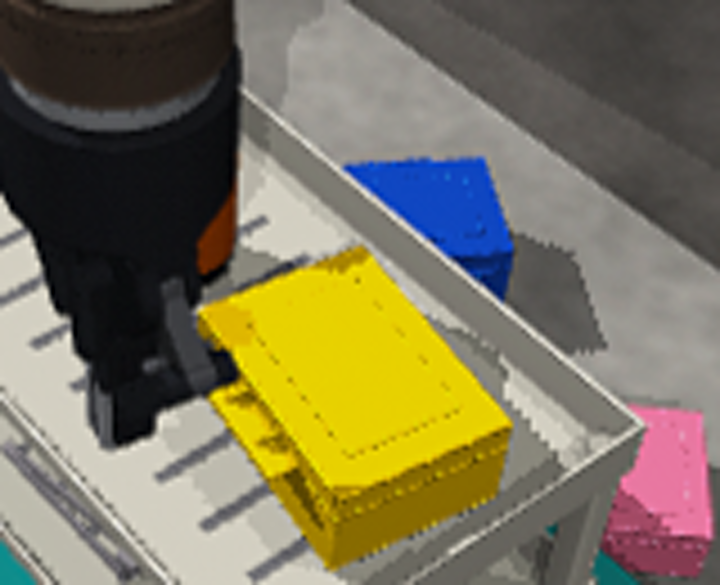

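View pics/scene1.png

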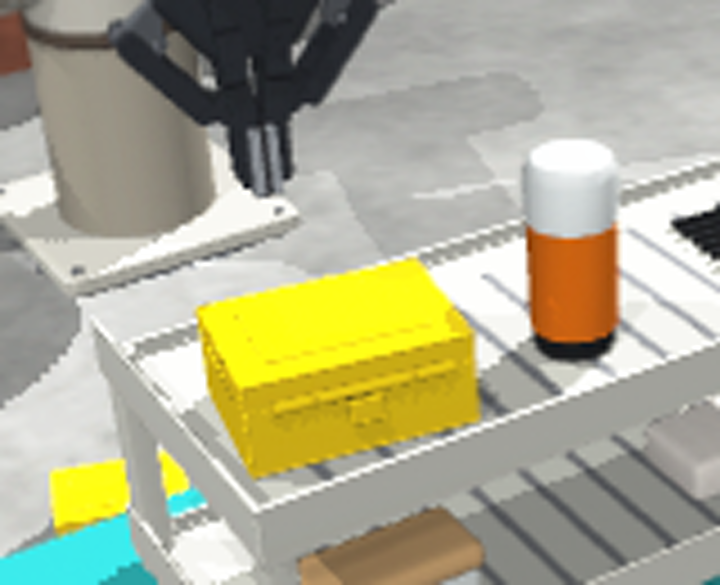

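```bash
python3 - <<'E'
from h import *
np.set_printoptions(precision=1,suppress=True)
o=bot.get_obs();M=R.from_quat(o['tool_rot']).as_matrix()
for n,x0,y0 in(("side",290,120),("scene",200,120)):
  for l in [(a,b,c) for c in(.025,.0) for a in(-.014,0,.014) for b in(-.011,.011)]:
    print(n,l,(proj(n,o['eef_pos']+M@np.array(l))[0]-[x0,y0])*4.5)
E
```

```text
side (-0.014, -0.011, 0.025) [116.5 511. ]
side (-0.014, 0.011, 0.025) [169.  489.4]
side (0, -0.011, 0.025) [100.  484.2]
side (0, 0.011, 0.025) [152.1 463. ]
side (0.014, -0.011, 0.025) [ 84. 458.]
side (0.014, 0.011, 0.025) [135.6 437.3]
side (-0.014, -0.011, 0.0) [115.1 470.1]
side (-0.014, 0.011, 0.0) [169.1 448.3]
side (0, -0.011, 0.0) [ 98.2 443.1]
side (0, 0.011, 0.0) [151.8 421.7]
side (0.014, -0.011, 0.0) [ 81.8 416.6]
side (0.014, 0.011, 0.0) [134.8 395.8]
scene (-0.014, -0.011, 0.025) [235.3 243.6]
scene (-0.014, 0.011, 0.025) [246.4 262.6]
scene (0, -0.011, 0.025) [262.6 237.9]
scene (0, 0.011, 0.025) [274.1 256.7]
scene (0.014, -0.011, 0.025) [289.6 232.3]
scene (0.014, 0.011, 0.025) [301.6 250.9]
scene (-0.014, -0.011, 0.0) [229.3 198.6]
scene (-0.014, 0.011, 0.0) [240.4 217. ]
scene (0, -0.011, 0.0) [257. 193.]
scene (0, 0.011, 0.0) [268.6 211.2]
scene (0.014, -0.011, 0.0) [284.5 187.6]
scene (0.014, 0.011, 0.0) [296.6 205.6]
```

```bash
python3 - <<'E'
from h import *
np.set_printoptions(precision=4,suppress=True)
o=bot.get_obs();print(o['clock'],o['eef_pos'],o['joint_pos'])
for n in("side","scene"):
  i=imaging.camera(n)[:,:,::-1]
  x0,y0=(290,160) if n=="side" else (225,120)
  cv2.imwrite(f"pics/{n}2.png",cv2.resize(i[y0:y0+60,x0:x0+70],None,fx=9,fy=9,interpolation=cv2.INTER_NEAREST))
print(bot.get_obs()['eef_pos'])
E
```

```text
4.0 [ 0.5232 -0.1128  0.2539] [-0.2122  0.3022  0.1655  1.4352 -0.0003 -0.0173]
[ 0.5243 -0.1127  0.2551]
```

View pics/side2.png

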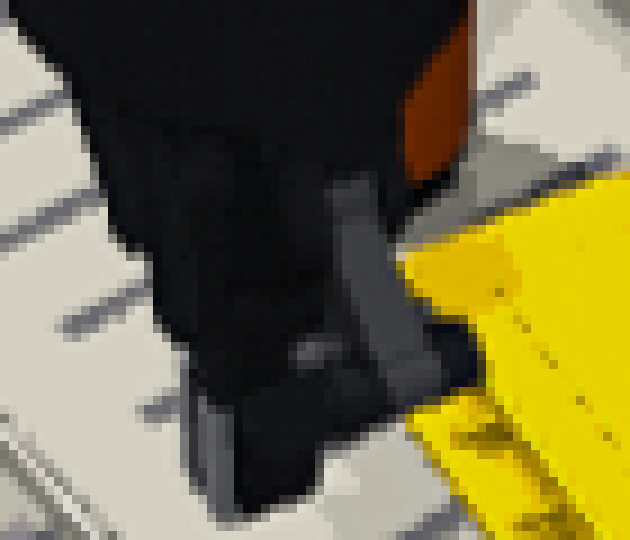

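View pics/scene2.png

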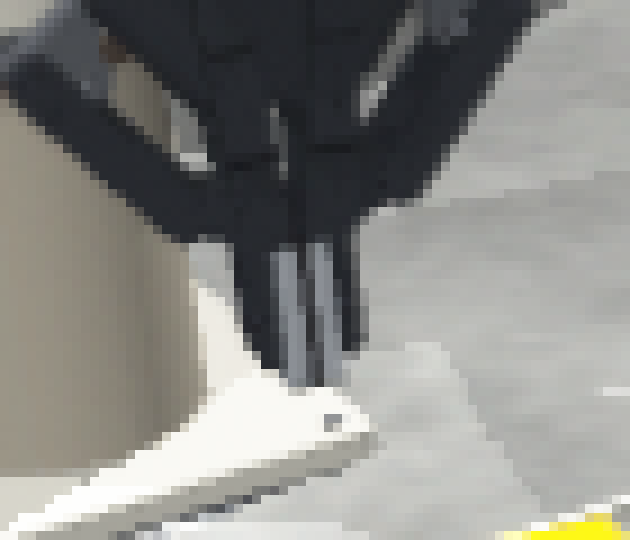

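```bash
python3 - <<'E'
from h import *
np.set_printoptions(precision=4,suppress=True)
o=bot.get_obs();M=R.from_quat(o['tool_rot']).as_matrix();t=o['eef_pos'];print(t)
for z in(.22,.23,.24,.25,.26,.27):
  a=plane("scene",[(259.8,162.8)],z)[0];b=plane("side",[(313.5,216)],z)[0]
  print(z,M.T@(a-t),M.T@(b-t))
K=[(0,0,.0),(0,0,-.05),(0,0,-.1)]
print([proj("scene",t+M@np.array(k))[0] for k in K])
E
```

```text
[ 0.5243 -0.1127  0.2551]
0.22 [ 0.02   -0.0791  0.035 ] [0.0277 0.0036 0.0351]
0.23 [ 0.0157 -0.0586  0.025 ] [0.0204 0.0004 0.0251]
0.24 [ 0.0113 -0.0382  0.0151] [ 0.0132 -0.0029  0.0151]
0.25 [ 0.0069 -0.0178  0.0051] [ 0.0059 -0.0061  0.0051]
0.26 [ 0.0026  0.0026 -0.0048] [-0.0014 -0.0094 -0.0049]
0.27 [-0.0018  0.023  -0.0148] [-0.0087 -0.0126 -0.0149]
[array([258.6018, 164.5424]), array([256.0237, 143.5028]), array([253.3061, 121.2085])]
```

```bash
python3 - <<'E'
from h import *
np.set_printoptions(precision=4,suppress=True)
o=bot.get_obs();M=R.from_quat(o['tool_rot']).as_matrix();t=o['eef_pos'];print(o['clock'],t)
i=imaging.camera("wrist");cv2.imwrite("pics/wrist2.png",i[:,:,::-1])
for z in (-.02,0,.006,.025):
  print(z,proj("wrist",[t+M@np.array((0,y,z)) for y in(-.011,.011)]).ravel())
P=[(.648,-.1872,.2377),(.573,-.1741,.2382),(.5921,-.069,.2375),(.6682,-.0839,.2384),(.569,-.119,.225)]
print(proj("wrist",P))
m=imaging.camera_model("wrist");print(M.T@(m['eye']-t),M.T@R.from_quat(m['rotation']).as_matrix())
E
```

```text
4.1 [ 0.5243 -0.1127  0.2551]
-0.02 [319.7815 251.6501 319.8453 296.3619]
0 [320.0197 233.9    320.0676 274.1709]
0.006 [320.0805 229.3656 320.1247 268.4678]
0.025 [320.2483 216.8554 320.2829 252.6599]
[[246.2528 428.9145]
 [235.2635 332.5867]
 [413.6822 329.764 ]
 [404.9371 429.9338]
 [324.2385 298.7239]]
[ 0.0008 -0.0731 -0.1507] [[ 1.     -0.0004  0.0002]
 [-0.0003 -0.9582 -0.2861]
 [ 0.0003  0.2861 -0.9582]]
```

View pics/wrist2.png

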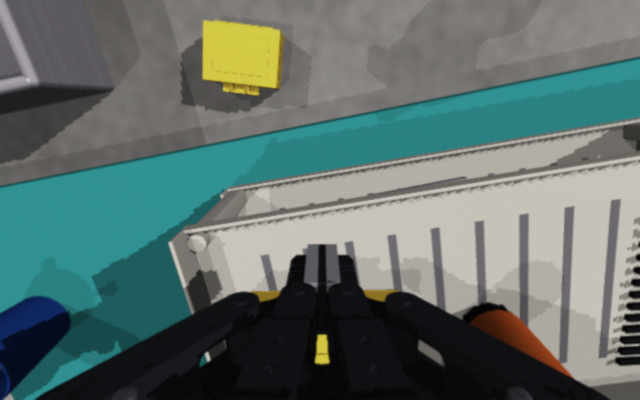

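Emit:
{"api": "carry_out", "payload": {"moves": [[0,0,0.1,0,-1],[0,0,0.2,0,-1],[0,0,0.2,0,-1],[0,0,0.2,0,-1]]}}

```text
clock: 4.55
eef_pos: [0.5235, -0.1119, 0.2332]
tool_rot: [0.772, 0.636, -0.0, -0.001]
ft_force: [-0.0, -0.7, 0.2]
grip_width: -0.0
```

```bash
cat > look.py <<'E'
from h import *
import sys
np.set_printoptions(precision=4,suppress=True)
tag=sys.argv[1]
o=bot.get_obs();print(o['clock'],o['eef_pos'],o['ft_force'])
ims=[]
for n,x0,y0 in(("side",290,150),("scene",225,125)):
  if n=="scene" and len(sys.argv)<3: continue
  i=imaging.camera(n)[:,:,::-1]
  ims.append(cv2.resize(i[y0:y0+95,x0:x0+125],None,fx=6,fy=6,interpolation=cv2.INTER_NEAREST))
  cv2.imwrite(f"pics/{n}_{tag}.png",ims[-1])
E
python3 look.py a x
```

```text
4.55 [ 0.5235 -0.1119  0.2332] [-0.0002 -0.6921  0.241 ]
```

View pics/side_a.png

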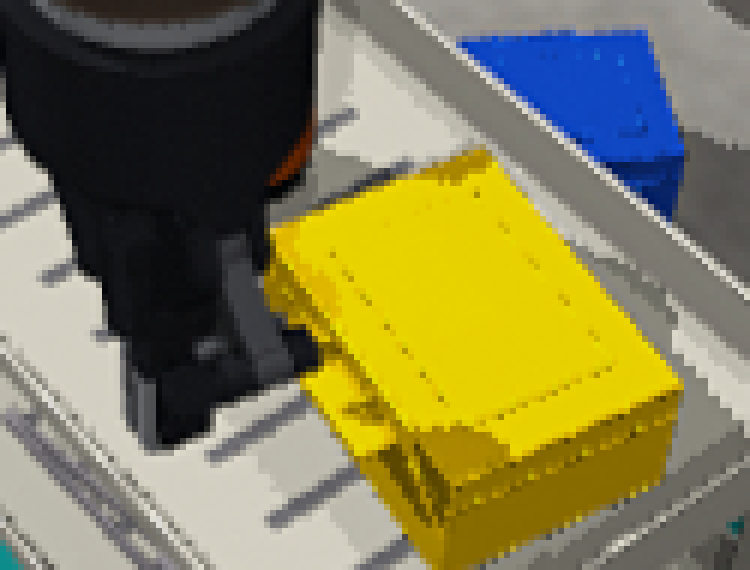

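View pics/scene_a.png

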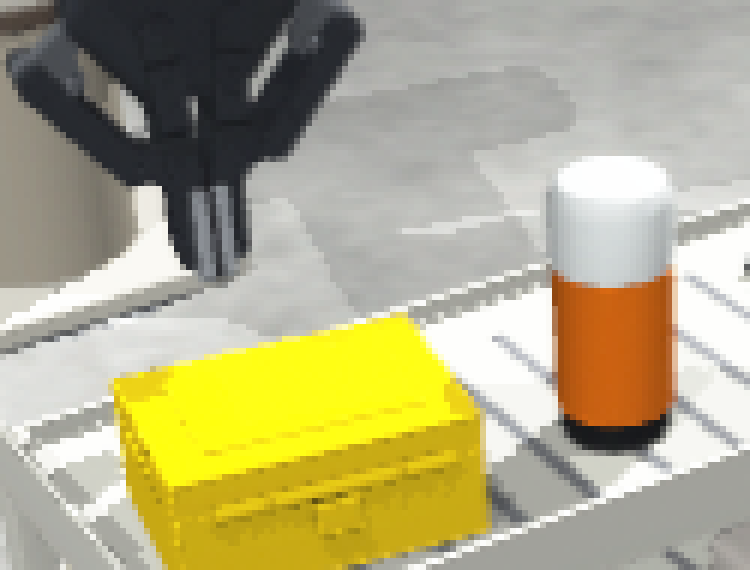

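Emit:
{"api": "carry_out", "payload": {"moves": [[0,0,0.12,0,-1],[0,0,0.25,0,-1],[0,0,0.25,0,-1],[0.03,0.1,0.25,0,-1],[0.03,0.2,0.25,0,-1],[0.03,0.27,0.25,0,-1],[0.03,0.27,0.25,0,-1],[0.03,0.27,0.25,0,-1]]}}

```text
clock: 5.45
eef_pos: [0.5513, -0.1143, 0.2087]
tool_rot: [0.772, 0.636, -0.0, -0.0]
ft_force: [-0.6, -0.1, -0.5]
grip_width: -0.0002
```

```bash
python3 look.py b x; python3 - <<'E'
from h import *
np.set_printoptions(precision=4,suppress=True)
o=bot.get_obs();M=R.from_quat(o['tool_rot']).as_matrix();print(M);print(M.T@(np.array([.569,-.119,.225])-o['eef_pos']))
E
```

```text
5.45 [ 0.5513 -0.1143  0.2087] [-0.6368 -0.06   -0.4652]
[[ 0.1916  0.9815 -0.0003]
 [ 0.9815 -0.1916  0.0001]
 [-0.     -0.0003 -1.    ]]
[-0.0012  0.0187 -0.0162]
```

View pics/side_b.png

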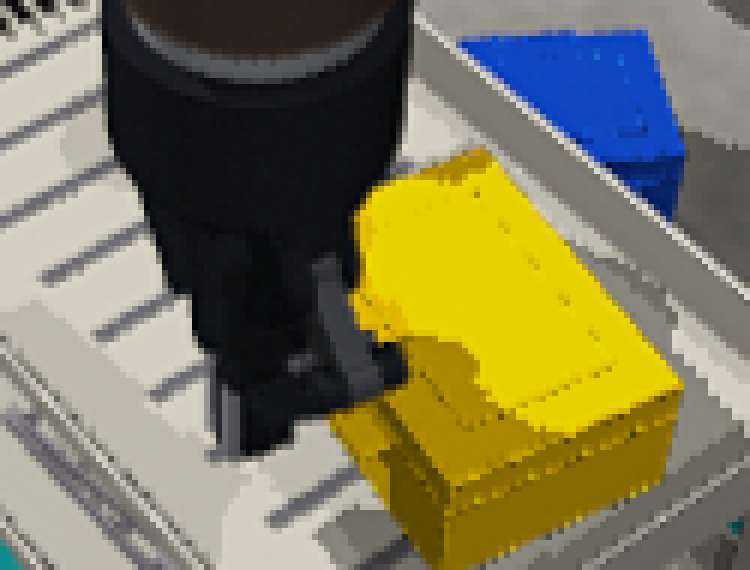

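View pics/scene_b.png

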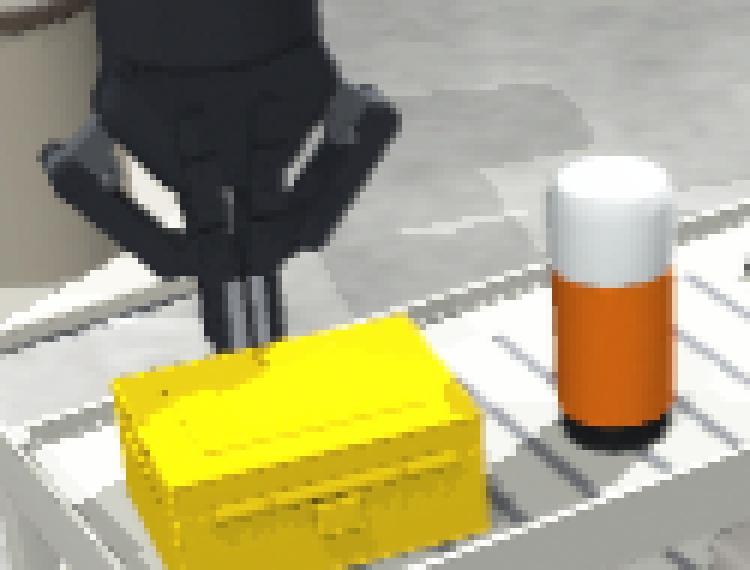

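Emit:
{"api": "carry_out", "payload": {"moves": [[0.0,0.04,0,0,-1],[0,0.07,0,0,-1],[0,0.08,0,0,-1],[0,0.09,0,0,-1],[0,0.1,0,0,-1],[0,0.1,0,0,-1]]}}

```text
clock: 6.15
eef_pos: [0.5607, -0.1161, 0.2088]
tool_rot: [0.772, 0.636, -0.0, -0.0]
ft_force: [-1.2, -0.3, 0.6]
grip_width: 0.0004
```

```bash
python3 look.py c x; python3 - <<'E'
from h import *
np.set_printoptions(precision=4,suppress=True)
o=bot.get_obs();M=R.from_quat(o['tool_rot']).as_matrix();print(M.T@(np.array([.569,-.119,.225])-o['eef_pos']))
E
```

```text
6.15 [ 0.5607 -0.1161  0.2088] [-1.1608 -0.2561  0.6131]
[-0.0012  0.0087 -0.0162]
```

View pics/side_c.png

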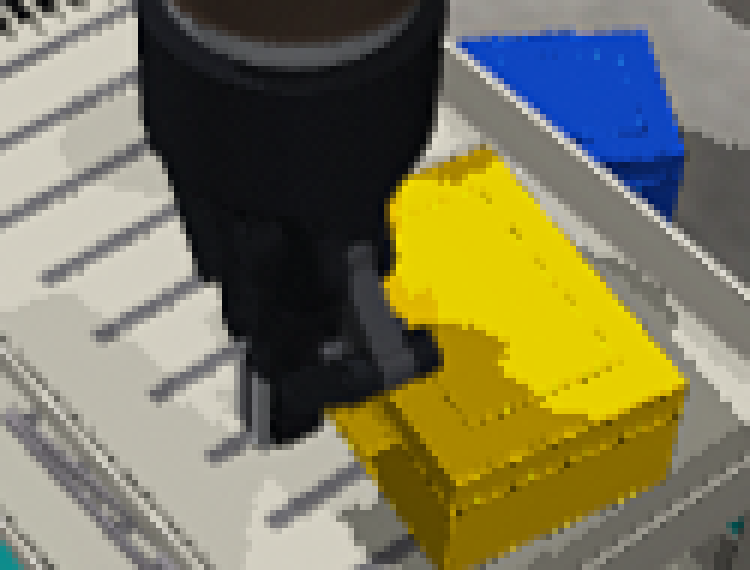

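View pics/scene_c.png

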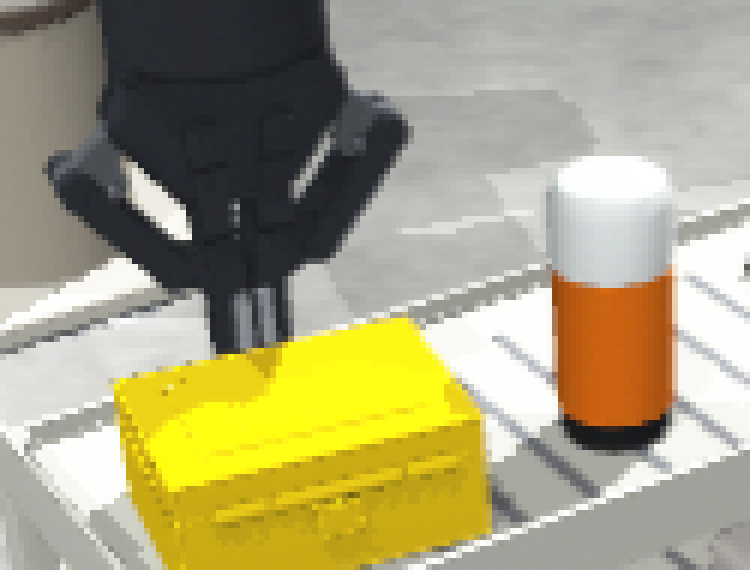

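Emit:
{"api": "carry_out", "payload": {"moves": [[0,0.01,-0.03,0,-1],[0,0.015,-0.07,0,-1],[0,0.02,-0.11,0,-1],[0,0.03,-0.15,0,-1],[0,0.035,-0.2,0,-1]]}}

```text
clock: 6.75
eef_pos: [0.5646, -0.1169, 0.2293]
tool_rot: [0.772, 0.636, 0.0, 0.0]
ft_force: [0.0, -0.7, -0.3]
grip_width: 0.0001
```

```bash
python3 look.py d x; 
```

```text
6.75 [ 0.5646 -0.1169  0.2293] [ 0.0447 -0.7464 -0.2778]
```

View pics/side_d.png

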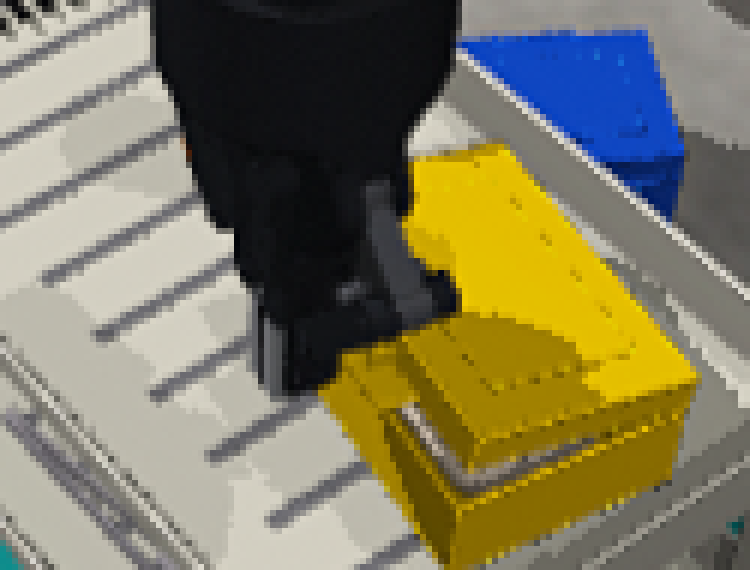

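View pics/scene_d.png

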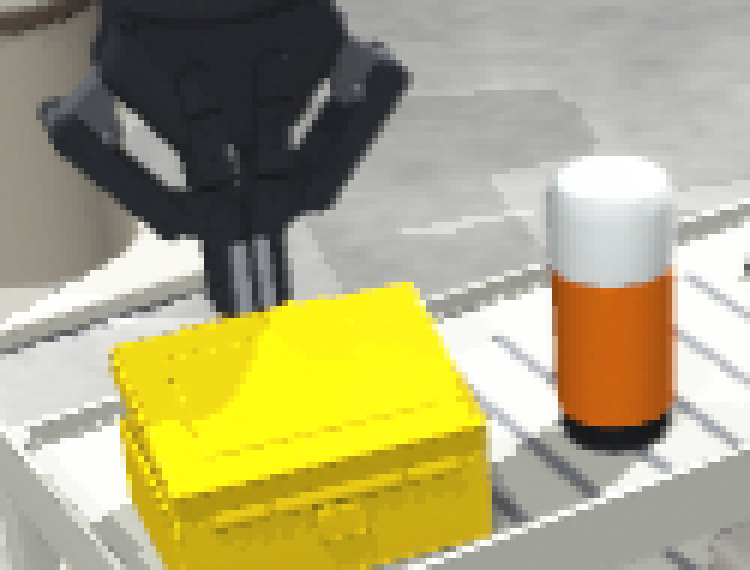

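Emit:
{"api": "carry_out", "payload": {"moves": [[0,0.01,-0.04,0,-1],[0,0.025,-0.08,0,-1],[0,0.042,-0.12,0,-1],[0,0.06,-0.16,0,-1],[0,0.085,-0.21,0,-1],[0,0.11,-0.26,0,-1],[0,0.13,-0.3,0,-1]]}}

```text
clock: 7.55
eef_pos: [0.5776, -0.1194, 0.2594]
tool_rot: [0.772, 0.636, 0.0, 0.0]
ft_force: [-0.7, 0.1, -0.3]
grip_width: -0.0001
```

```bash
python3 look.py e x; 
```

```text
7.55 [ 0.5776 -0.1194  0.2594] [-0.7055  0.0974 -0.2826]
```

View pics/side_e.png

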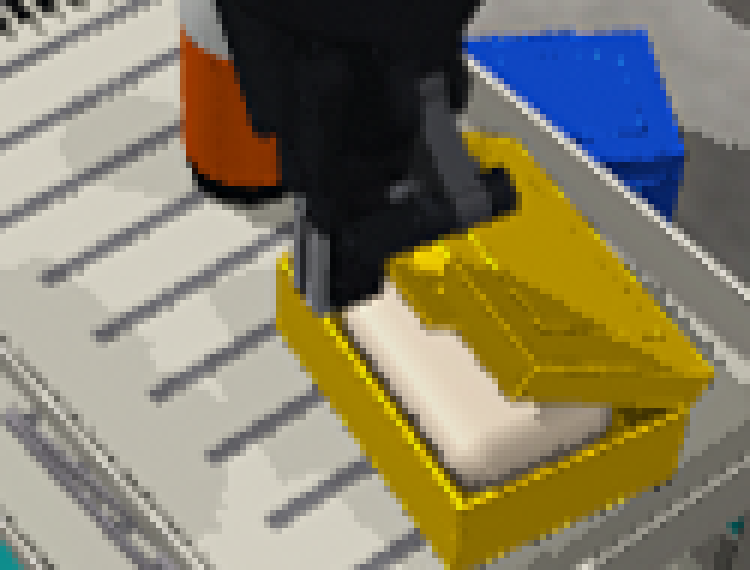

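View pics/scene_e.png

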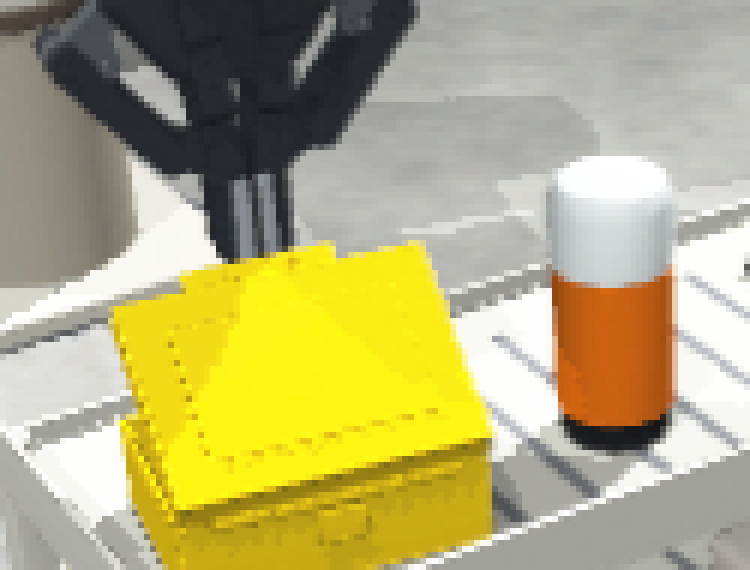

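Emit:
{"api": "carry_out", "payload": {"moves": [[0,0.03,-0.04,0,-1],[0,0.06,-0.07,0,-1],[0,0.09,-0.1,0,-1],[0,0.12,-0.13,0,-1],[0,0.15,-0.16,0,-1],[0,0.185,-0.185,0,-1],[0,0.22,-0.21,0,-1],[0,0.255,-0.235,0,-1],[0,0.29,-0.255,0,-1],[0,0.33,-0.275,0,-1]]}}

```text
clock: 8.65
eef_pos: [0.6097, -0.1257, 0.2864]
tool_rot: [0.772, 0.636, -0.0, 0.0]
ft_force: [-0.4, -0.4, 0.5]
grip_width: -0.0001
```

```bash
python3 look.py f x; 
```

```text
8.65 [ 0.6097 -0.1257  0.2864] [-0.4363 -0.3672  0.5236]
```

View pics/side_f.png

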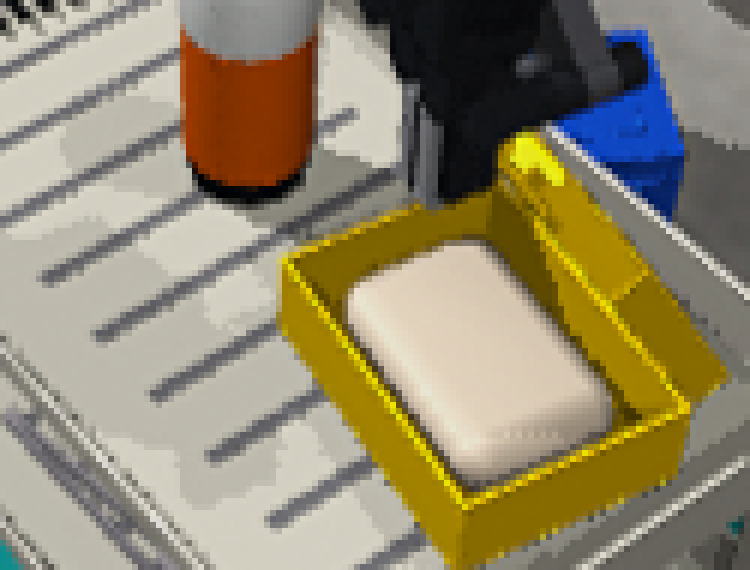

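View pics/scene_f.png

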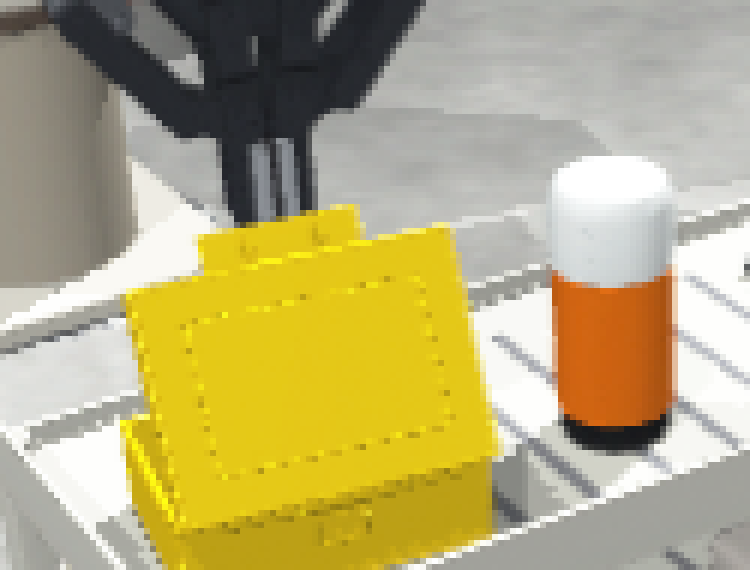

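Emit:
{"api": "carry_out", "payload": {"moves": [[0,0.04,-0.02,0,-1],[0,0.08,-0.04,0,-1],[0,0.12,-0.06,0,-1],[0,0.16,-0.07,0,-1],[0,0.2,-0.08,0,-1],[0,0.24,-0.08,0,-1],[0,0.28,-0.08,0,-1],[0,0.32,-0.08,0,-1],[0,0.36,-0.08,0,-1],[0,0.4,-0.08,0,-1]]}}

```text
clock: 9.75
eef_pos: [0.649, -0.1334, 0.2942]
tool_rot: [0.772, 0.636, -0.0, -0.0]
ft_force: [0.1, 0.0, 1.3]
grip_width: -0.0002
```

```bash
python3 look.py g x; 
```

```text
9.75 [ 0.649  -0.1334  0.2942] [0.1233 0.0226 1.2963]
```

View pics/side_g.png

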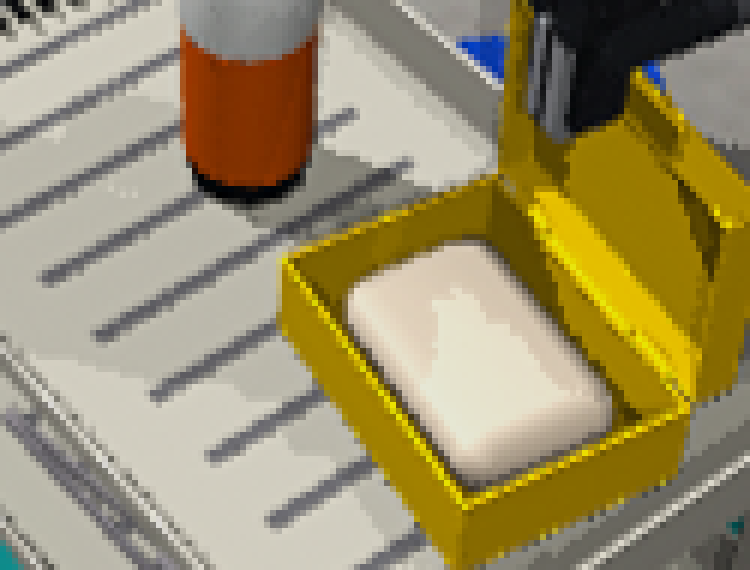

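View pics/scene_g.png

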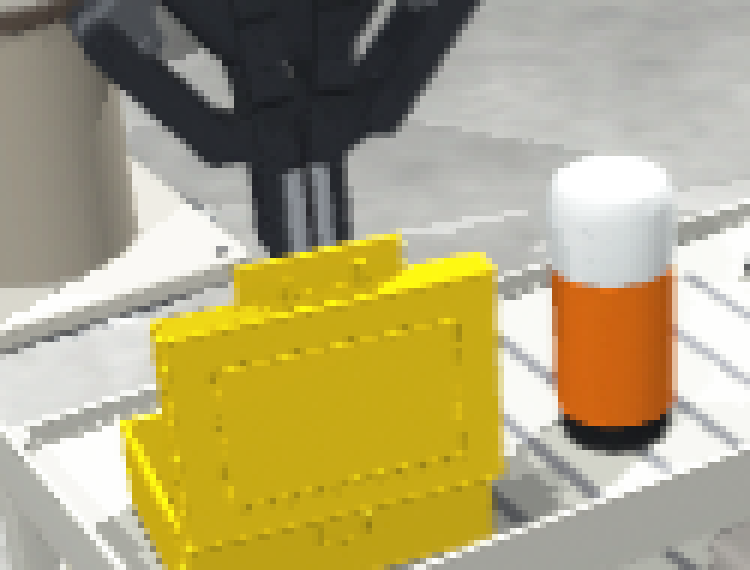

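Emit:
{"api": "carry_out", "payload": {"moves": [[0,-0.05,0,0,-1],[0,-0.15,-0.05,0,-1],[0,-0.3,-0.2,0,-1],[0,-0.5,-0.4,0,-1],[0,-0.7,-0.6,0,-1],[0,-0.9,-0.8,0,-1],[0,-1,-0.8,0,-1],[0,-1,-0.8,0,-1],[0,-1,-0.8,0,-1]]}}

```text
clock: 10.75
eef_pos: [0.55, -0.114, 0.3749]
tool_rot: [0.772, 0.636, 0.0, 0.0]
ft_force: [0.0, -0.3, -0.5]
grip_width: -0.0001
```

```bash
python3 look.py h x; 
```

```text
10.75 [ 0.55   -0.114   0.3749] [ 0.0342 -0.2796 -0.4685]
```

View pics/side_h.png

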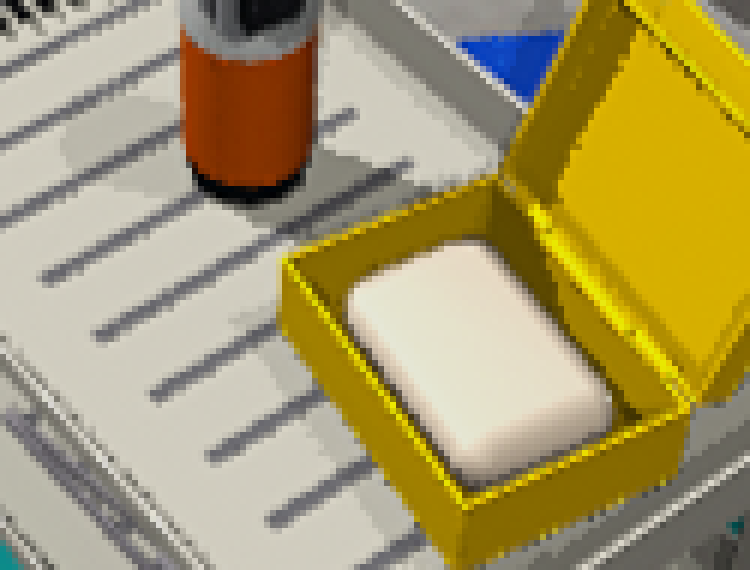

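View pics/scene_h.png

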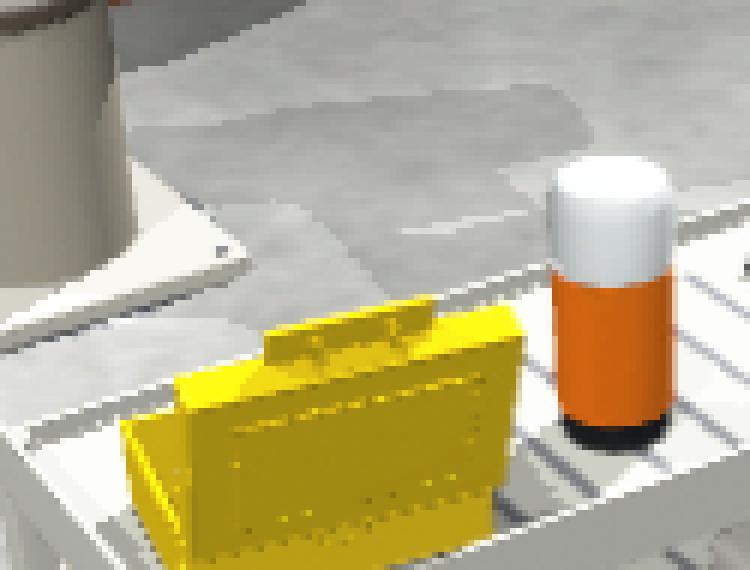

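```bash
python3 - <<'E'
from h import *
np.set_printoptions(precision=4,suppress=True)
a=imaging.camera("scene");s=imaging.camera("side")
cv2.imwrite("pics/side_i.png",s[:,:,::-1])
xb=np.array([.983,-.184,0]);yb=np.array([.184,.983,0]);H=np.array([.660,-.136,.224])
for th in(95,103,108,112):
  t=np.radians(th);L=H-xb*.091*np.cos(t)+[0,0,.091*np.sin(t)]
  print(th,(proj("scene",[L-yb*.027,L+yb*.027])-[225,125])*6, proj("side",[L-yb*.027,L+yb*.027]))
old=cv2.cvtColor(cv2.imread("pics/scene_h.png"),cv2.COLOR_BGR2RGB)
new=cv2.resize(a[125:220,225:350],None,fx=6,fy=6,interpolation=cv2.INTER_NEAREST)
print("diff",np.abs(old.astype(int)-new).max(2).mean(), (np.abs(old.astype(int)-new).max(2)>60).sum()/36)
E
```

```text
95 [[228.6752 270.048 ]
 [396.6219 234.6315]] [[405.3113 169.9306]
 [386.6852 149.9539]]
103 [[240.9249 293.158 ]
 [410.5754 256.7975]] [[411.5516 168.233 ]
 [392.7667 148.4833]]
108 [[248.853  310.2301]
 [419.4436 273.237 ]] [[415.2192 167.609 ]
 [396.3636 147.9968]]
112 [[255.2876 325.246 ]
 [426.5522 287.7275]] [[417.9977 167.3529]
 [399.1018 147.8472]]
diff 0.6924631578947369 0.0
```

View pics/side_i.png

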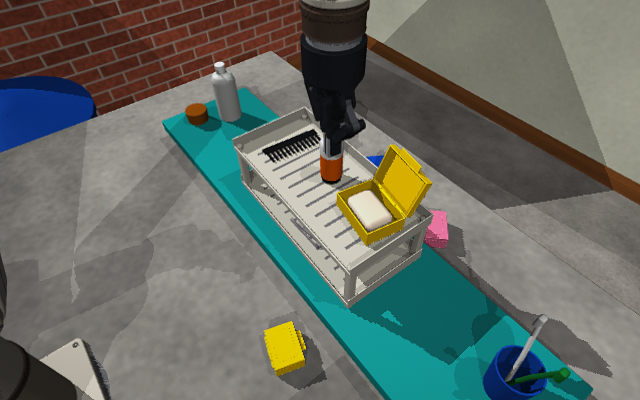

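```bash
python3 -c "
from workcell import order
print(order.job_done())"
```

```text
the job is handed in; nothing more can be done
None
```

The lid of the yellow soap box in the upper tray is open and leaning back on its stop, standing on its own. I handed the job in at about 11 s of the 38 s.

**How it was pushed:** The tool can't tilt away from straight down, so a fingertip could not get under the lip. I shut the gripper and pressed its fingertips lightly against the lip's front edge. Friction then carried the lip up, and I followed its arc over the balance point and backed the arm off. The wrist force readings I took stayed at about 1.3 N or less.

**Last checks:**
- **Lid:** its lip edge in the scene camera matches, or lies slightly past, the position I calculated for 112°. Nothing moved between the last two scene pictures.
- **Box:** it stands flat. I judged its slide along the tray from the pictures at about 2–3 mm, against the 20 mm allowed.
- **Bystanders:** the deodorant, comb and tweezers look the same as at the start.
- **Arm:** it is clear of everything, with the tool at z = 0.375 m.

**Disagreement with the description:** in all three cameras the shut fingertips appeared at about the height of the tool point, not 25 mm ahead of it. I set the contact height from the pictures instead.

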